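Complete the tray of furniture feet

ROBOT

A 7-joint arm with a two-finger parallel gripper is mounted at the origin on the work surface. World frame = base frame: x ahead of the robot, y to its left, z up, the work surface at z = 0. Lengths are in m, angles in rad, forces in N, time in s.
With the tool pointing down it reaches from about 0.425 to 0.925 m from the base axis. Payload 6.8 kg.
Tool frame: the origin (TCP) lies on the centre line of the jaws, within the pads' length; the fingertips stand 17 mm ahead of it and the grasp point (between the pads) lies 2 mm behind it; z points along the fingers, x is the direction in which the jaws open and shut, and the axes are right-handed (so a half turn about z gives the same grasp; the last joint's range is limited). The gripper opens to 85 mm and grips with 20 to 120 N. Pads are 22 mm wide; open, the fingers measure 114 mm over their backs; the gripper's body (76 mm by 85 mm) begins 54 mm behind the grasp point. The pads swing forward as they close: fully open they stand 13 mm farther back than shut.
Start: joints at [1.111, 0.477, 0.022, 1.555, -0.011, 1.109, -0.083], TCP at [0.233, -0.634, 0.248] pointing down, gripper open.
Joint ranges: [-2.96, 2.96], [-0.34, 2.1], [-1.41, 1.46], [0.24, 2.44], [-1.37, 4.51], [0.17, 1.92], [-2.96, 2.96]. Speed limits (rad/s): [2.39, 2.39, 3.14, 3.14, 3.14, 3.14, 3.14].

INTERFACE

Orientations are given as a unit quaternion [w, x, y, z].
In Python, from station import status, read_camera, camera_model, bot gives the robot as it stands.
- The arm moves only by the tool arm_command, never from a script. Its argument "series" is a list of rows, each a list of 3 entries, a list of its own where there are three numbers: the finger opening in mm, from 0 to 85.4, then the shift along the tool's x, y, z in mm, then the turn about the tool's z in rad. In form: [[gripper, [dx, dy, dz], roll], ...]. A call has 1 to 8 rows; each row is the pose to reach, as a shift and turn from the pose commanded when the call began, along the tool's axes at that moment; what a row does not reach only later rows make up. A row lasts 1/8 s, in which the tool goes at most 62.5 mm and 10.7 degrees, less where a joint would pass 70% of its speed; a pose out of reach is approached as far as the arm can. A call with a gripper value outside its range is refused whole. The fingers move at their own pace and stop on an object; "squeeze" is the grip in N (left out, the last holds). Time passes only in rows, so rows that repeat a pose let the fingers close. It gives the time, the measured TCP pose, the force and the opening at its end, in the units of the state.
- status.get_obs(): the state, without advancing time (a new reading comes with each control period).
- read_camera(name): name is "scene" or "top"; returns the picture (384x512x3 uint8, blue, green, red); there is no depth.
- camera_model(name): a dict with "fov_y" (degrees; the focal length in pixels is half the picture's height over the tangent of half this angle, whatever the lens; pixels are square), "cx", "cy" (the principal point, pixels), "R" (3x3) and "t" (3): a world point X has camera coordinates R X + t. Camera axes: x right, y down, z forward; pixel columns grow to the right and rows downward; lengths in m; the calibration is good to about 2 mm. A picture is of the moment at which its call begins. camera_model takes no time and is no camera call.
- bot.hand_in(): hands the job in, once; it reports no verdict.
The state is a dict: "t": time; "q": joint angles; "joint_vel": joint speeds; "joint_torque": joint torques, N m; "eef_pos": TCP position; "tool_rot": TCP orientation; "contact_force": force on the tool from outside, world axes, zero at the start; "torque": the same for the moment, N m; "gripper_width": opening from 0.0 (shut) to 1.0 (fully open).
Only numpy, scipy, OpenCV 4.12 (cv2) and the standard library are available. Lean on these libraries where they do the work, as an engineer would, in place of code of your own. Each camera call takes 0.05 s, during which the arm holds its last target.

TASK

The blue sorting tray should hold one wooden furniture foot in each of its three compartments, but two compartments are empty. Stand one of the two loose wooden feet upright, stud up, on the floor of each empty compartment, and leave the foot that is already in the tray where it is. The shorter white plastic foot on the desk belongs to another piece of furniture.

Things in the scene. Friction and masses are not known exactly. Their poses are not given: they have to be found in the camera images.
- tray: Blue plastic open sorting tray, fixed to the desk: 78 mm along its x, 226 mm along its y, 22 mm high. Walls and dividers 4 mm thick, floor 4 mm thick. Three square compartments of 70 mm inside in a row along y, their centres at y = -74, 0 and +74 mm in the tray's frame (x = 0). Exactly one, any of the three, holds a wooden foot at the start. Origin: centre of the tray's underside, on the desk; z up.
- seated_foot: Upright round furniture foot of pale wood: 42 mm diameter, straight sides, 60 mm tall plus an 8 mm steel stud on its top; dark rubber pad (38 mm wide, 6 mm thick) underneath; about 70 g. Origin: centre of its underside; z up its axis. This is the one that already stands in one of the tray's compartments, up to 6 mm off the compartment's centre.
- spare_a: Upright round furniture foot of pale wood: 42 mm diameter, straight sides, 60 mm tall plus an 8 mm steel stud on its top; dark rubber pad (38 mm wide, 6 mm thick) underneath; about 70 g. Origin: centre of its underside; z up its axis. Loose on the desk, outside the tray.
- spare_b: Upright round furniture foot of pale wood: 42 mm diameter, straight sides, 60 mm tall plus an 8 mm steel stud on its top; dark rubber pad (38 mm wide, 6 mm thick) underneath; about 70 g. Origin: centre of its underside; z up its axis. Loose on the desk, outside the tray; either spare may go into either empty compartment. (A white plastic foot, as wide but 36 mm tall, also stands on the desk: not wanted.)
Mind the look-alikes: they are no part of the job. There is more than one size of the tray; the one meant has the size given above. Leave any pink look-alike of the spare_b alone.

How it is judged:
At the end, for the whole second after the job is handed in: Each compartment holds one wooden foot, standing on its floor (underside under 10 mm above the tray's underside), within 17 mm of the compartment's centre along each tray axis, upright within 10 degrees, at rest; the foot already there is under 15 mm from its start (((x of seated_foot in the frame of tray between -0.017 and 0.017 m and y of seated_foot in the frame of tray between -0.091 and -0.057 m and z of seated_foot in the frame of tray below 0.01 m) or (x of spare_a in the frame of tray between -0.017 and 0.017 m and y of spare_a in the frame of tray between -0.091 and -0.057 m and z of spare_a in the frame of tray below 0.01 m) or (x of spare_b in the frame of tray between -0.017 and 0.017 m and y of spare_b in the frame of tray between -0.091 and -0.057 m and z of spare_b in the frame of tray below 0.01 m)) and ((x of seated_foot in the frame of tray between -0.017 and 0.017 m and y of seated_foot in the frame of tray between -0.017 and 0.017 m and z of seated_foot in the frame of tray below 0.01 m) or (x of spare_a in the frame of tray between -0.017 and 0.017 m and y of spare_a in the frame of tray between -0.017 and 0.017 m and z of spare_a in the frame of tray below 0.01 m) or (x of spare_b in the frame of tray between -0.017 and 0.017 m and y of spare_b in the frame of tray between -0.017 and 0.017 m and z of spare_b in the frame of tray below 0.01 m)) and ((x of seated_foot in the frame of tray between -0.017 and 0.017 m and y of seated_foot in the frame of tray between 0.057 and 0.091 m and z of seated_foot in the frame of tray below 0.01 m) or (x of spare_a in the frame of tray between -0.017 and 0.017 m and y of spare_a in the frame of tray between 0.057 and 0.091 m and z of spare_a in the frame of tray below 0.01 m) or (x of spare_b in the frame of tray between -0.017 and 0.017 m and y of spare_b in the frame of tray between 0.057 and 0.091 m and z of spare_b in the frame of tray below 0.01 m)) and angle between each of seated_foot, spare_a, spare_b's own z axis and vertical below 0.175 rad and linear speed of each of seated_foot, spare_a, spare_b below 0.02 m/s and distance of seated_foot from where it was at the start of the episode below 0.015 m); the robot touches nothing.
It fails at once if the foot already in the tray is moved 15 mm or more, or lifted out (distance of seated_foot from where it was at the start of the episode above 0.015 m).
It also fails if it takes over 50 s, if anything falls off the work surface, if the arm or the gripper's body presses on something with over 40 N, if the wrist force passes 120 N, or if a joint passes its speed limit or range.

## Working session

There is one attempt and no reset: what is moved stays moved. The work goes in short steps, Python scripts to look and compute and a tool call to move; the robot and the scene stay as the last step left them, time stands still between calls to the robot, and variables do not carry over. Pictures are saved under pics/ and viewed, and the job is handed in when it is done.

Besides the shell and the picture viewer there is one more tool, called as name(argument=value, ...) on one line, values as JSON. arm_command: Moves the arm, as the interface text tells. Its arguments: {"type":"object","properties":{"series":{"type":"array"},"squeeze":{"type":"number"}},"required":["series"]}

```bash
mkdir -p pics
python3 - <<'E'
from station import status, read_camera, camera_model, bot
import cv2
o=status.get_obs()
for k in ("t","eef_pos","tool_rot","gripper_width","contact_force"): print(k,o[k])
for n in ("scene","top"):
    cv2.imwrite(f"pics/{n}0.png",read_camera(n)); print(camera_model(n))
E
```

```text
t 0.0
eef_pos [ 0.23239419 -0.63313588  0.24730966]
tool_rot [-4.67779623e-04  8.19938456e-01 -5.72450956e-01 -7.82804027e-04]
gripper_width 0.9992155879178322
contact_force [ 0.11269717 -0.04486813 -0.04668305]
{'fov_y': 48.78594187651662, 'cx': 257.52090193208636, 'cy': 195.93592928394563, 'R': array([[-0.66319657,  0.74818018,  0.01991822],
       [ 0.50740609,  0.46901611, -0.72288516],
       [-0.55019031, -0.46930833, -0.69068105]]), 't': array([ 0.36670304, -0.22636457,  1.16841157])}
{'fov_y': 43.46947187437059, 'cx': 251.56831835327287, 'cy': 187.72399177113428, 'R': array([[ 0.06169608, -0.99807994,  0.00547963],
       [-0.97236274, -0.06134316, -0.22527256],
       [ 0.22517616,  0.00857025, -0.97428037]]), 't': array([-0.04906875,  0.5360929 ,  1.17117489])}
```

View pics/scene0.png

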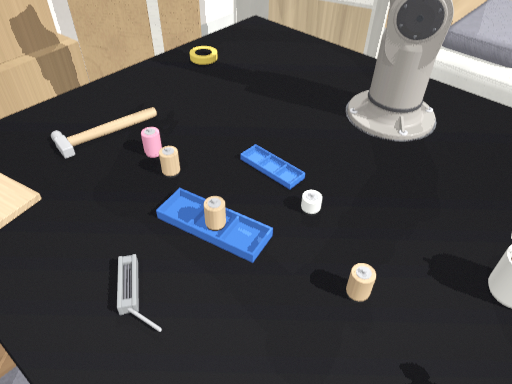

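View pics/top0.png

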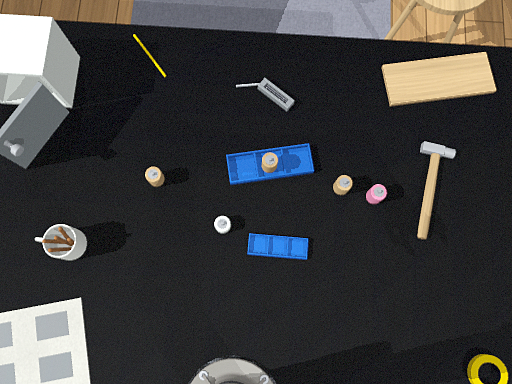

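```bash
cat > h.py <<'E'
import numpy as np, cv2
from station import camera_model
M={n:camera_model(n) for n in("scene","top")}
def K(m): 
    f=192/np.tan(np.radians(m["fov_y"])/2); return f
def ray(n,u,v):
    m=M[n];f=K(m);d=m["R"].T@np.array([(u-m["cx"])/f,(v-m["cy"])/f,1]);c=-m["R"].T@m["t"];return c,d/np.linalg.norm(d)
def onz(n,u,v,z):
    c,d=ray(n,u,v);return c+d*(z-c[2])/d[2]
def tri(p1,p2):
    A=np.zeros((3,3));b=np.zeros(3)
    for n,p in(("scene",p1),("top",p2)):
        c,d=ray(n,*p);Q=np.eye(3)-np.outer(d,d);A+=Q;b+=Q@c
    return np.linalg.solve(A,b)
def proj(n,X):
    m=M[n];x=m["R"]@np.asarray(X)+m["t"];f=K(m);return x[0]/x[2]*f+m["cx"],x[1]/x[2]*f+m["cy"]
def blobs(im,lo,hi,amin=60,amax=6000):
    h=cv2.cvtColor(im,cv2.COLOR_BGR2HSV);k=cv2.inRange(h,lo,hi)
    k=cv2.morphologyEx(k,cv2.MORPH_CLOSE,np.ones((5,5)))
    cs,_=cv2.findContours(k,cv2.RETR_EXTERNAL,cv2.CHAIN_APPROX_NONE);o=[]
    for c in cs:
        c=cv2.convexHull(c) ;m=cv2.moments(c)
        if amin<m["m00"]<amax:o.append((m["m10"]/m["m00"],m["m01"]/m["m00"],m["m00"],c))
    return o
WOOD=((8,50,90),(24,190,255));BLUE=((100,150,60),(125,255,255));PINK=((155,60,90),(179,255,255))
E
python3 - <<'E'
from h import *
for n in("scene","top"):
    im=cv2.imread(f"pics/{n}0.png")
    for nm,c in(("wood",WOOD),("pink",PINK),("blue",BLUE)):
        for b in blobs(im,*c):
            print(n,nm,np.round(b[:3],1),np.round(onz(n,b[0],b[1],.033 if nm!="blue" else .011),4))
            if nm=="blue":
                r=cv2.minAreaRect(b[3]); bx=cv2.boxPoints(r); print([np.round(onz(n,*p,.022)[:2],4).tolist() for p in bx])
                ap=cv2.approxPolyDP(b[3],6,True)[:,0];print(ap.tolist(),[np.round(onz(n,*p,.022)[:2],4).tolist() for p in ap])
t=cv2.imread("pics/top0.png")[130:220,140:400];cv2.imwrite("pics/topc.png",cv2.resize(t,None,fx=3,fy=3,interpolation=2))
E
```

```text
scene wood [  5.3 361.8 273. ] [ 1.0276 -0.0671  0.033 ]
scene wood [360.7 281.6 870. ] [0.5595 0.2409 0.033 ]
scene wood [214.7 212.2 624.5] [ 0.6129 -0.0609  0.033 ]
scene wood [  14.8  199.  1260. ] [ 0.8591 -0.3828  0.033 ]
scene wood [169.3 160.5 529. ] [ 0.5687 -0.2516  0.033 ]
scene wood [111.8 126.1 994.5] [ 0.5778 -0.4587  0.033 ]
scene wood [203.2  54.5 445. ] [ 0.1538 -0.5838  0.033 ]
scene wood [463.1   8.3 426.5] [-0.8342 -0.1448  0.033 ]
scene wood [ 324.1   20.5 3545. ] [-0.3433 -0.4684  0.033 ]
scene wood [ 179.1   22.2 1768. ] [ 0.0374 -0.8331  0.033 ]
scene pink [151.1 141.2 509. ] [ 0.5511 -0.3389  0.033 ]
scene blue [ 215.3  223.9 4221.5] [ 0.6205 -0.0528  0.011 ]
[[0.7005, -0.1486], [0.6077, -0.21], [0.557, 0.0484], [0.6451, 0.0836]]
[[156, 209], [179, 187], [272, 227], [252, 262], [158, 218]] [[0.6796, -0.1624], [0.6049, -0.1786], [0.5582, 0.0419], [0.6476, 0.0701], [0.6927, -0.1398]]
scene blue [ 272.5  166.1 1352.5] [ 0.405  -0.0853  0.011 ]
[[0.4484, -0.155], [0.3741, -0.1864], [0.3823, -0.0048], [0.4501, 0.015]]
[[240, 154], [256, 144], [304, 178], [289, 189
[... 385 characters left out ...]
873 -0.5111  0.033 ]
top wood [ 450.8   21.9 5350.5] [ 1.0652 -0.5528  0.033 ]
top wood [  72.1    9.9 2552. ] [1.0328 0.5287 0.033 ]
top pink [376.  193.7 300. ] [ 0.5491 -0.341   0.033 ]
top blue [ 277.5  246.1 1334. ] [ 0.3989 -0.0919  0.011 ]
[[0.3709, -0.013], [0.4281, -0.0141], [0.4248, -0.1707], [0.3677, -0.1679]]
[[249, 233], [308, 238], [307, 258], [247, 254]] [[0.4268, -0.016], [0.4234, -0.1689], [0.372, -0.1681], [0.3726, -0.0143]]
top blue [ 269.5  163.5 2635.5] [ 0.6196 -0.0592  0.011 ]
[[0.6356, 0.0614], [0.6842, -0.165], [0.5985, -0.1797], [0.5511, 0.0434]]
[[309, 144], [312, 173], [230, 184], [226, 154]] [[0.678, -0.1626], [0.5975, -0.1734], [0.5537, 0.0424], [0.6356, 0.059]]
```

View pics/topc.png

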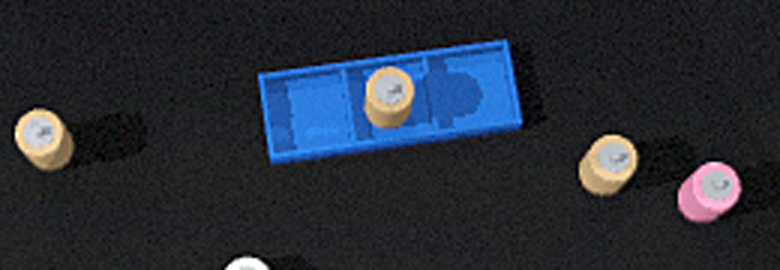

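Run:
```python
from h import *
for n in("top","scene"):
    im=cv2.imread(f"pics/{n}0.png");b=max(blobs(im,*BLUE),key=lambda b:b[2])
    h=cv2.cvtColor(im,cv2.COLOR_BGR2HSV);k=cv2.inRange(h,*BLUE);k=cv2.morphologyEx(k,cv2.MORPH_CLOSE,np.ones((3,3)))
    cs,_=cv2.findContours(k,0,cv2.CHAIN_APPROX_NONE);c=max(cs,key=cv2.contourArea)[:,0].astype(float)
    print(n,"cam",np.round(-M[n]["R"].T@M[n]["t"],3))
    # predicted edges from rough tray pose, pick contour points close to each, fit lines on the right plane
    C=np.array([.616,-.0585]);th=np.arctan2(.2218,-.0424)-np.pi/2
    for it in range(3):
        ex=np.array([np.cos(th),np.sin(th)]);ey=np.array([-ex[1],ex[0]]);res={}
        for nm,z,ax,s in(("far+x",.022,0,1),("near-x",0.,0,-1),("near-x rim",.022,0,-1),("+y0",0.,1,1),("+y22",.022,1,1),("-y0",0.,1,-1),("-y22",.022,1,-1)):
            P=np.array([onz(n,*p,z)[:2] for p in c]);L=np.c_[(P-C)@ex,(P-C)@ey]
            H=[.039,.113];sel=(abs(L[:,ax]-s*H[ax])<.007)&(abs(L[:,1-ax])<H[1-ax]-.012)
            if sel.sum()<8: continue
            vx,vy,x0,y0=cv2.fitLine(L[sel].astype(np.float32),cv2.DIST_HUBER,0,.01,.01).ravel()
            sl=(vx/vy if ax==0 else vy/vx); off=(x0-sl*y0 if ax==0 else y0-sl*x0)
            res[nm]=(round((off-s*H[ax])*1e3,1),round(float(sl),4),int(sel.sum()))
        print(res)
        if n=="top": th-=np.mean([res[k][1] for k in("far+x","near-x")])
    print(C,th)
```

```text
top cam [ 0.261 -0.026  1.262]
{'far+x': (np.float32(3.3), -0.0177, 74), 'near-x': (np.float32(3.4), -0.0203, 74), 'near-x rim': (np.float32(-1.9), -0.0205, 75), '+y0': (np.float32(-0.8), 0.0047, 19), '+y22': (np.float32(-1.0), 0.0238, 19), '-y0': (np.float32(-5.3), 0.0074, 19), '-y22': (np.float32(-1.4), 0.0195, 19)}
{'far+x': (np.float32(3.3), 0.0007, 74), 'near-x': (np.float32(3.5), -0.0016, 73), 'near-x rim': (np.float32(-1.9), -0.0031, 75), '+y0': (np.float32(-0.7), -0.0117, 19), '+y22': (np.float32(-1.0), 0.0022, 20), '-y0': (np.float32(-5.1), -0.0053, 19), '-y22': (np.float32(-1.4), 0.0021, 19)}
{'far+x': (np.float32(3.3), 0.0011, 74), 'near-x': (np.float32(3.5), -0.0011, 73), 'near-x rim': (np.float32(-1.9), -0.0027, 75), '+y0': (np.float32(-0.7), -0.0122, 19), '+y22': (np.float32(-1.0), 0.0017, 20), '-y0': (np.float32(-5.1), -0.0058, 19), '-y22': (np.float32(-1.4), 0.0016, 19)}
[ 0.616  -0.0585] 0.20833438791886796
scene cam [1.001 0.38  0.636]
{'near-x': (np.float32(1.8), 0.0315, 12), 'near-x rim': (np.float32(4.3), -0.0188, 61), '+y0': (np.float32(-1.3), 0.0231, 19), '+y22': (np.float32(6.2), 0.0513, 10), '-y22': (np.float32(-1.3), 0.0472, 17)}
{'near-x': (np.float32(1.8), 0.0315, 12), 'near-x rim': (np.float32(4.3), -0.0188, 61), '+y0': (np.float32(-1.3), 0.0231, 19), '+y22': (np.float32(6.2), 0.0513, 10), '-y22': (np.float32(-1.3), 0.0472, 17)}
{'near-x': (np.float32(1.8), 0.0315, 12), 'near-x rim': (np.float32(4.3), -0.0188, 61), '+y0': (np.float32(-1.3), 0.0231, 19), '+y22': (np.float32(6.2), 0.0513, 10), '-y22': (np.float32(-1.3), 0.0472, 17)}
[ 0.616  -0.0585] 0.18888438791886797
```

```bash
cat >> h.py <<'E'
from station import status
from scipy.spatial.transform import Rotation as Ro
def go(x,y,z,ang=11.9):
    o=status.get_obs();R=Ro.from_quat(np.roll(o["tool_rot"],-1)).as_matrix()
    d=R.T@(np.array([x,y,z])-o["eef_pos"])
    a=np.degrees(np.arctan2(R[1,0],R[0,0]))
    r=-((ang-a+90)%180-90)
    print("t",round(o["t"],2),"pos",np.round(o["eef_pos"],4),"ang",round(a,1),"tilt",np.round(R[:,2],3),"w",round(o["gripper_width"],3),"F",np.round(o["contact_force"],1))
    print("shift mm",np.round(d*1e3,1),"roll",round(np.radians(r),3))
E
python3 -c "
from h import *
go(.5685,-.252,.16)"
```

```text
t 0.1 pos [ 0.2324 -0.6332  0.2474] ang -69.8 tilt [-0.001  0.001 -1.   ] w 0.999 F [ 0.  -0.7 -0.4]
shift mm [-241.9 -446.9   87.8] roll -1.427
```

arm_command(series=[[85,[-242,-447,0],-1.427],[85,[-242,-447,0],-1.427],[85,[-242,-447,0],-1.427],[85,[-242,-447,0],-1.427],[85,[-242,-447,30],-1.427],[85,[-242,-447,60],-1.427],[85,[-242,-447,88],-1.427],[85,[-242,-447,88],-1.427]], squeeze=40)

```text
t: 1.1
eef_pos: [0.5545, -0.2684, 0.1704]
tool_rot: [0.0, 0.994, 0.106, 0.0]
contact_force: [1.1, -1.2, -0.1]
gripper_width: 0.993
```

```bash
python3 -c "
from h import *
go(.5685,-.252,.13)"
```

```text
t 1.1 pos [ 0.5545 -0.2684  0.1704] ang 12.2 tilt [ 0. -0. -1.] w 0.993 F [ 1.1 -1.2 -0.1]
shift mm [ 17.2 -13.1  40.4] roll 0.004
```

arm_command(series=[[85,[0,0,20],0],[85,[0,0,20],0],[85,[0,0,20],0]])

```text
t: 1.48
eef_pos: [0.5529, -0.2716, 0.1518]
tool_rot: [0.001, 0.995, 0.102, -0.0]
contact_force: [-0.4, -0.8, 0.4]
gripper_width: 0.996
```

Run:
```python
from h import *
from station import read_camera
go(.5685,-.252,.04)
ims={n:read_camera(n) for n in("top","scene")}
for n in ims: cv2.imwrite(f"pics/{n}1.png",ims[n])
a=ims["top"][130:260,270:420];b=ims["scene"][90:250,100:260]
cv2.imwrite("pics/c1.png",np.hstack([cv2.resize(a,(400,347)),cv2.resize(b,(347,347))]))
```

```text
t 1.48 pos [ 0.5529 -0.2716  0.1518] ang 11.7 tilt [-0.    -0.001 -1.   ] w 0.996 F [-0.4 -0.8  0.4]
shift mm [ 19.3 -16.2 111.7] roll -0.003
```

View pics/c1.png

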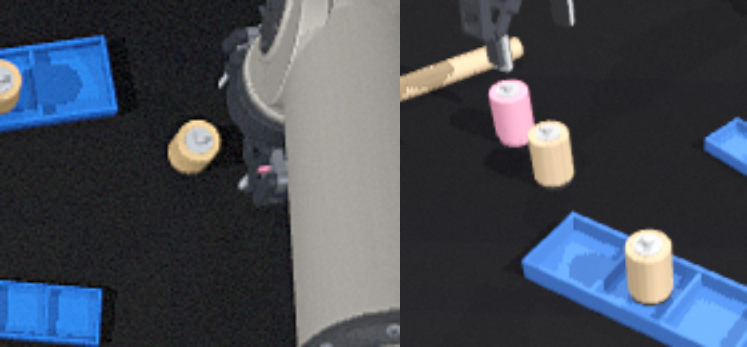

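Run:
```python
from h import *
print(proj("top",[.553,-.272,.14]),proj("scene",[.553,-.272,.14]),onz("top",358,180,.14))
for s in(-1,1):
    p=np.array([.553,-.272,.145])+s*.045*np.array([.978,.207,0]);print(proj("top",p),proj("scene",p))
im=cv2.imread("pics/scene1.png")[40:200,80:260];cv2.imwrite("pics/c2.png",cv2.resize(im,None,fx=4,fy=4))
im=cv2.imread("pics/top1.png")[130:260,300:420];cv2.imwrite("pics/c3.png",cv2.resize(im,None,fx=4,fy=4))
```

```text
(np.float64(358.67521855258707), np.float64(180.86511439807967)) (np.float64(162.55835210795715), np.float64(113.37379023621222)) [ 0.55504121 -0.27035357  0.14      ]
(np.float64(362.8560285746308), np.float64(198.5878867789478)) (np.float64(175.41999366299189), np.float64(101.68115548424933))
(np.float64(355.48697238352145), np.float64(162.45590575985284)) (np.float64(148.18250994147073), np.float64(121.63397813903983))
```

View pics/c2.png

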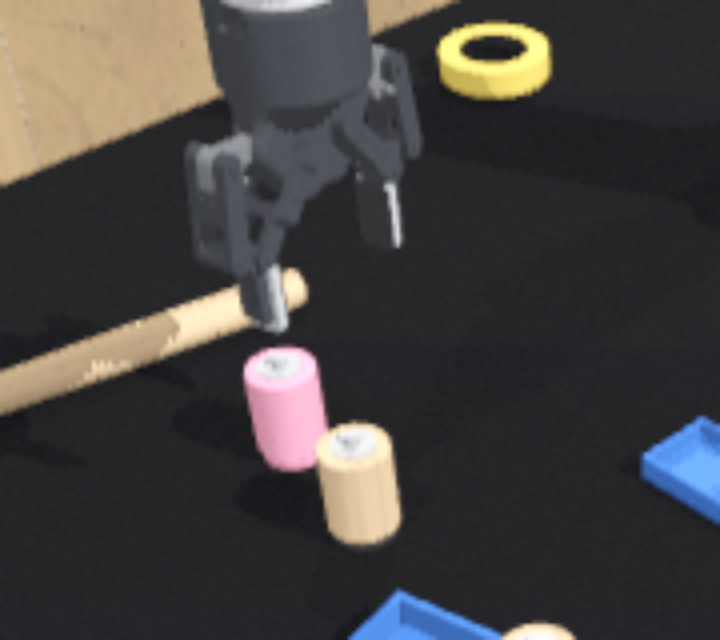

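View pics/c3.png

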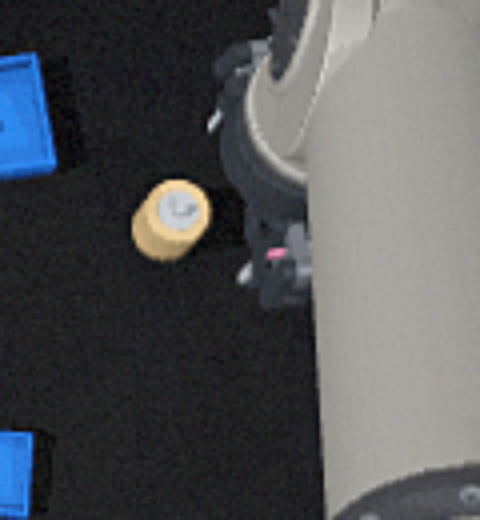

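arm_command(series=[[85,[19,-16,0],0],[85,[19,-16,40],0],[85,[19,-16,40],0],[85,[19,-16,40],0]])

```text
t: 2.08
eef_pos: [0.5692, -0.2512, 0.1125]
tool_rot: [0.0, 0.995, 0.103, 0.0]
contact_force: [0.7, -0.2, 0.3]
gripper_width: 0.993
```

Run:
```python
from h import *
go(.5685,-.252,.041)
```

```text
t 2.08 pos [ 0.5692 -0.2512  0.1125] ang 11.8 tilt [ 0.001 -0.001 -1.   ] w 0.993 F [ 0.7 -0.2  0.3]
shift mm [-0.9  0.6 71.5] roll -0.001
```

arm_command(series=[[85,[-1,1,30],0],[85,[-1,1,60],0],[85,[-1,1,71],0],[85,[-1,1,71],0],[40,[-1,1,71],0],[38,[-1,1,71],0],[36,[-1,1,71],0],[36,[-1,1,71],0]], squeeze=40)

```text
t: 3.08
eef_pos: [0.5688, -0.2516, 0.0413]
tool_rot: [0.0, 0.995, 0.104, 0.001]
contact_force: [-1.0, -0.7, 6.3]
gripper_width: 0.479
```

arm_command(series=[[30,[0,0,0],0],[30,[0,0,0],0],[30,[0,0,0],0],[30,[0,0,-20],0],[30,[0,0,-60],0],[30,[0,0,-60],0],[30,[0,0,-60],0]])

```text
t: 3.95
eef_pos: [0.5679, -0.2514, 0.1006]
tool_rot: [0.0, 0.995, 0.104, 0.0]
contact_force: [0.5, 0.0, -0.8]
gripper_width: 0.479
```

Run:
```python
from h import *
from station import read_camera
go(.6348,-.1313,.10)
b=read_camera("scene")[90:290,100:300];cv2.imwrite("pics/c4.png",cv2.resize(b,None,fx=3,fy=3))
```

```text
t 3.95 pos [ 0.5679 -0.2514  0.1006] ang 11.9 tilt [ 0. -0. -1.] w 0.479 F [ 0.5  0.  -0.8]
shift mm [  90.2 -103.7    0.6] roll 0.0
```

View pics/c4.png

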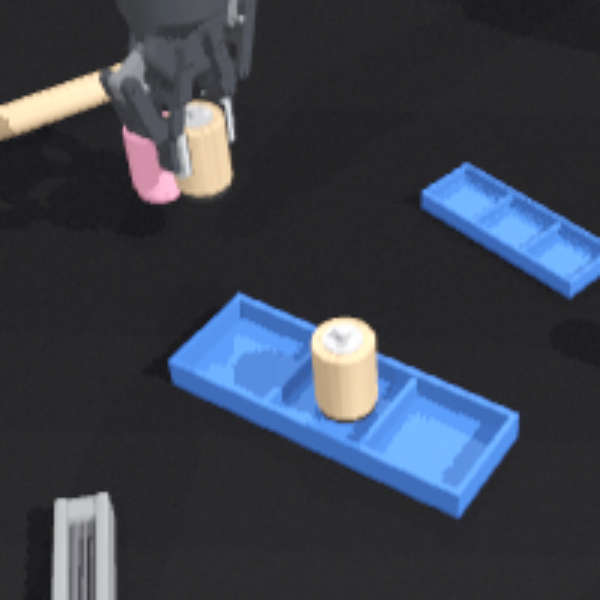

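The foot, gripped at about (167,140) in the full scene picture, is off the desk and upright. I'll carry it to the right compartment.

arm_command(series=[[30,[20,-23,0],0],[30,[45,-52,0],0],[30,[70,-80,0],0],[30,[90,-104,0],0],[30,[90,-104,0],0],[30,[90,-104,0],0]])

```text
t: 4.75
eef_pos: [0.6338, -0.1318, 0.0992]
tool_rot: [0.0, 0.995, 0.104, -0.001]
contact_force: [0.5, -0.4, -1.3]
gripper_width: 0.484
```

Run:
```python
from h import *
from station import read_camera
go(.6348,-.1313,.046)
b=read_camera("scene")[90:290,100:300];cv2.imwrite("pics/c5.png",cv2.resize(b,None,fx=3,fy=3))
```

```text
t 4.75 pos [ 0.6338 -0.1318  0.0992] ang 11.9 tilt [-0.002 -0.001 -1.   ] w 0.484 F [ 0.5 -0.4 -1.3]
shift mm [ 1.2 -0.3 53.1] roll -0.0
```

View pics/c5.png

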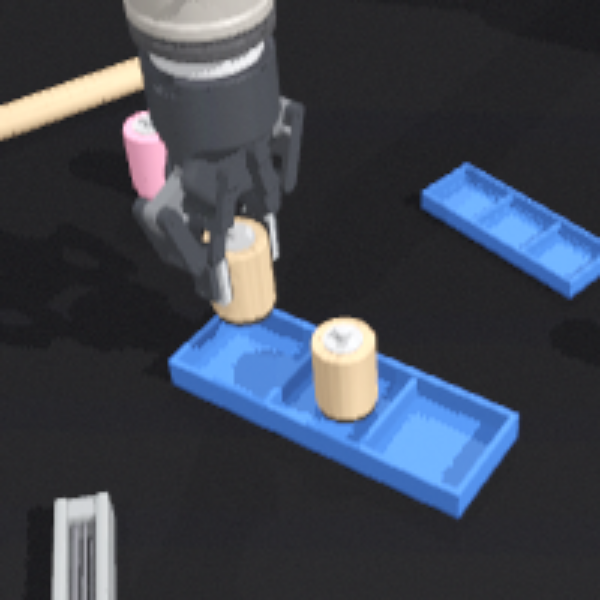

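Lined up above the right compartment; I'll lower it, then check the height and force.

arm_command(series=[[30,[1,0,20],0],[30,[1,0,40],0],[30,[1,0,48],0],[30,[1,0,52],0],[30,[1,0,54],0],[30,[1,0,54],0]])

```text
t: 5.55
eef_pos: [0.636, -0.1308, 0.0466]
tool_rot: [0.0, 0.995, 0.104, 0.0]
contact_force: [0.9, 0.2, -0.2]
gripper_width: 0.482
```

Run:
```python
from h import *
from station import read_camera
go(.6348,-.1313,.045)
b=read_camera("scene")[90:290,100:300];cv2.imwrite("pics/c6.png",cv2.resize(b,None,fx=3,fy=3))
```

```text
t 5.55 pos [ 0.636  -0.1308  0.0466] ang 11.9 tilt [ 0.001 -0.    -1.   ] w 0.482 F [ 0.9  0.2 -0.2]
shift mm [-1.3  0.3  1.6] roll 0.0
```

View pics/c6.png

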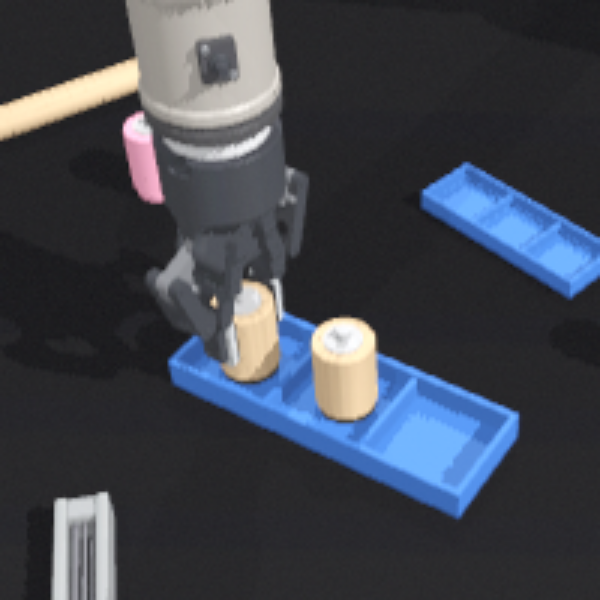

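arm_command(series=[[30,[0,0,2],0],[30,[0,0,2],0],[46,[0,0,2],0],[60,[0,0,2],0],[70,[0,0,2],0],[85,[0,0,2],0],[85,[0,0,1],0]])

```text
t: 6.48
eef_pos: [0.6357, -0.1307, 0.0451]
tool_rot: [-0.0, 0.995, 0.104, -0.0]
contact_force: [1.3, 0.6, 0.4]
gripper_width: 0.999
```

arm_command(series=[[85,[0,0,-15],0],[85,[0,0,-50],0],[85,[0,0,-90],0],[85,[0,0,-90],0],[85,[0,0,-90],0]])

```text
t: 7.1
eef_pos: [0.6356, -0.1309, 0.1356]
tool_rot: [0.0, 0.995, 0.104, 0.0]
contact_force: [-0.3, 0.1, 0.4]
gripper_width: 0.994
```

Run:
```python
from h import *
from station import read_camera
go(.560,.242,.13)
b=read_camera("scene")[90:290,100:300];cv2.imwrite("pics/c7.png",cv2.resize(b,None,fx=3,fy=3))
```

```text
t 7.1 pos [ 0.6356 -0.1309  0.1356] ang 11.9 tilt [ 0. -0. -1.] w 0.994 F [-0.3  0.1  0.4]
shift mm [   3.  -380.4    5.5] roll 0.0
```

View pics/c7.png

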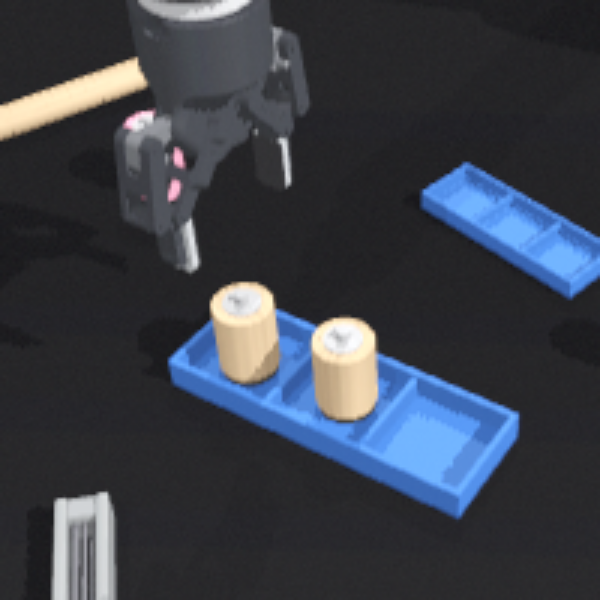

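The first foot stands in its compartment, at about (182,200) in the full scene picture. Next is the other spare.

arm_command(series=[[85,[0,-40,-10],0],[85,[0,-100,-10],0],[85,[3,-160,-5],0],[85,[3,-220,0],0],[85,[3,-280,0],0],[85,[3,-335,0],0],[85,[3,-380,0],0],[85,[3,-380,0],0]])

```text
t: 8.15
eef_pos: [0.5575, 0.2468, 0.1344]
tool_rot: [-0.001, 0.994, 0.108, -0.001]
contact_force: [0.9, -0.1, -1.0]
gripper_width: 0.995
```

arm_command(series=[[85,[0,0,15],0],[85,[0,0,15],0],[85,[0,0,15],0]])

```text
t: 8.52
eef_pos: [0.5604, 0.2401, 0.1196]
tool_rot: [0.0, 0.995, 0.103, -0.001]
contact_force: [0.9, 0.4, 0.1]
gripper_width: 0.997
```

Run:
```python
from h import *
from station import read_camera
go(.560,.242,.041)
b=read_camera("scene")[190:340,270:420];cv2.imwrite("pics/c8.png",cv2.resize(b,None,fx=3,fy=3))
```

```text
t 8.53 pos [0.5604 0.2401 0.1196] ang 11.8 tilt [-0.001 -0.001 -1.   ] w 0.997 F [0.9 0.4 0.1]
shift mm [ 0.  -2.  78.6] roll -0.002
```

View pics/c8.png

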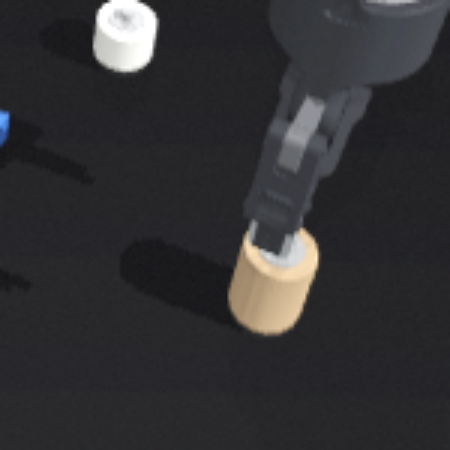

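arm_command(series=[[85,[0,-2,30],0],[85,[0,-2,60],0],[85,[0,-2,78],0],[85,[0,-2,78],0],[40,[0,-2,78],0],[38,[0,-2,78],0],[36,[0,-2,78],0],[30,[0,-2,78],0]], squeeze=40)

```text
t: 9.57
eef_pos: [0.5605, 0.244, 0.0434]
tool_rot: [-0.0, 0.995, 0.104, 0.001]
contact_force: [-1.3, -1.5, 6.5]
gripper_width: 0.481
```

arm_command(series=[[30,[0,0,0],0],[30,[0,0,0],0],[30,[0,0,0],0],[30,[0,0,-20],0],[30,[0,0,-60],0],[30,[0,0,-60],0],[30,[0,0,-60],0]])

```text
t: 10.45
eef_pos: [0.5597, 0.2434, 0.1026]
tool_rot: [0.0, 0.995, 0.104, 0.0]
contact_force: [0.3, 0.4, -0.6]
gripper_width: 0.478
```

Run:
```python
from h import *
from station import read_camera
go(.6042,.0135,.10)
b=read_camera("scene")[170:340,200:420];cv2.imwrite("pics/c9.png",cv2.resize(b,None,fx=3,fy=3))
```

```text
t 10.45 pos [0.5597 0.2434 0.1026] ang 11.9 tilt [ 0. -0. -1.] w 0.478 F [ 0.3  0.4 -0.6]
shift mm [ -3.9 234.1   2.6] roll 0.0
```

View pics/c9.png

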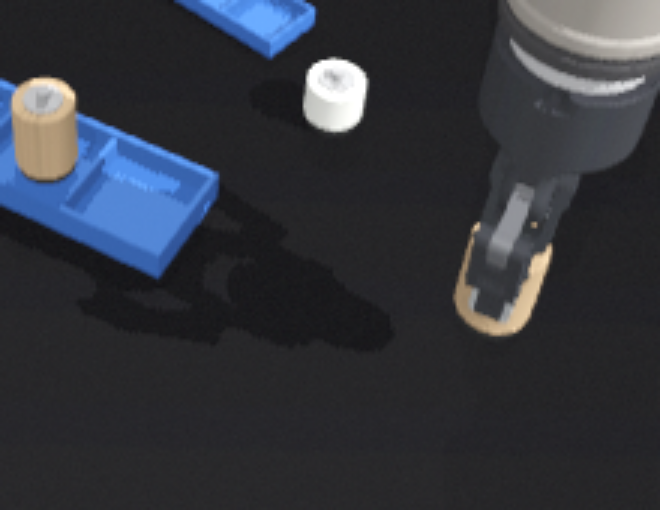

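arm_command(series=[[30,[-1,30,0],0],[30,[-2,75,0],0],[30,[-4,125,0],0],[30,[-4,170,0],0],[30,[-4,205,0],0],[30,[-4,226,0],0],[30,[-4,234,0],0],[30,[-4,234,0],0]])

```text
t: 11.5
eef_pos: [0.604, 0.0148, 0.102]
tool_rot: [-0.0, 0.995, 0.104, -0.0]
contact_force: [0.4, -0.1, -0.9]
gripper_width: 0.483
```

arm_command(series=[[30,[0,0,15],0],[30,[0,0,15],0],[30,[0,0,15],0]])

```text
t: 11.88
eef_pos: [0.6039, 0.0147, 0.0869]
tool_rot: [-0.0, 0.995, 0.104, -0.0]
contact_force: [-0.1, 0.4, -0.6]
gripper_width: 0.48
```

Run:
```python
from h import *
from station import read_camera
go(.6042,.0135,.048)
b=read_camera("scene")[120:290,140:340];cv2.imwrite("pics/c10.png",cv2.resize(b,None,fx=3,fy=3))
```

```text
t 11.88 pos [0.6039 0.0147 0.0869] ang 12.0 tilt [-0.001  0.    -1.   ] w 0.48 F [-0.1  0.4 -0.6]
shift mm [ 0.1  1.2 38.9] roll 0.002
```

View pics/c10.png

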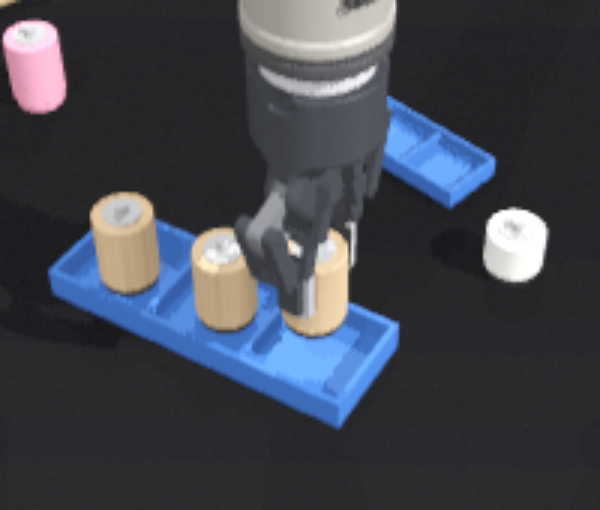

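arm_command(series=[[30,[0,1,15],0],[30,[0,1,30],0],[30,[0,1,36],0],[30,[0,1,38],0],[30,[0,1,38],0],[30,[0,1,38],0]])

```text
t: 12.68
eef_pos: [0.6048, 0.0129, 0.0496]
tool_rot: [0.0, 0.995, 0.104, 0.0]
contact_force: [0.4, 0.0, -0.9]
gripper_width: 0.48
```

Run:
```python
from h import *
from station import read_camera
go(.6042,.0135,.047)
b=read_camera("scene")[120:290,140:340];cv2.imwrite("pics/c11.png",cv2.resize(b,None,fx=3,fy=3))
```

```text
t 12.68 pos [0.6048 0.0129 0.0496] ang 11.9 tilt [ 0.001  0.    -1.   ] w 0.48 F [ 0.4  0.  -0.9]
shift mm [-0.4 -0.7  2.6] roll 0.0
```

View pics/c11.png

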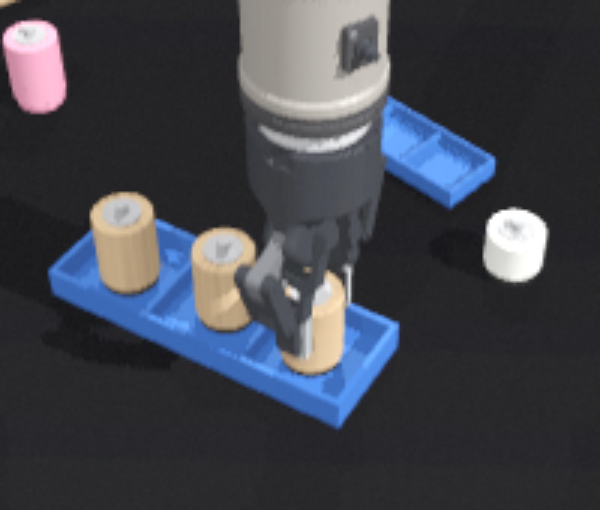

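arm_command(series=[[30,[0,0,2],0],[30,[0,0,2],0],[46,[0,0,2],0],[60,[0,0,2],0],[70,[0,0,2],0],[85,[0,0,2],0],[85,[0,0,1],0]])

```text
t: 13.6
eef_pos: [0.6044, 0.0128, 0.0482]
tool_rot: [0.0, 0.995, 0.104, -0.0]
contact_force: [-0.3, 0.5, -0.1]
gripper_width: 0.999
```

arm_command(series=[[85,[0,0,-15],0],[85,[0,0,-50],0],[85,[0,0,-100],0],[85,[0,0,-150],0],[85,[0,0,-180],0],[85,[0,0,-180],0],[85,[0,0,-180],0]])

```text
t: 14.48
eef_pos: [0.6039, 0.0128, 0.2281]
tool_rot: [0.0, 0.995, 0.104, -0.0]
contact_force: [-0.2, -0.1, -0.8]
gripper_width: 0.993
```

arm_command(series=[[85,[0,-60,0],0],[85,[0,-120,0],0],[85,[0,-180,0],0],[85,[0,-240,0],0],[85,[0,-280,0],0],[85,[0,-280,0],0],[85,[0,-280,0],0],[85,[0,-280,0],0]])

```text
t: 15.48
eef_pos: [0.5472, 0.2848, 0.2275]
tool_rot: [0.001, 0.995, 0.103, -0.0]
contact_force: [-0.0, -0.5, -0.1]
gripper_width: 0.99
```

Run:
```python
from h import *
from station import read_camera
go(.6042,.0135,.047)
ims={n:read_camera(n) for n in("top","scene")}
C=np.array([.6195,-.0589]);th=.2085;ex=np.array([np.cos(th),np.sin(th)]);ey=np.array([-ex[1],ex[0]])
for n in ims:
    for b in blobs(ims[n],*WOOD):
        # centre at mid wood height, foot standing on 4 mm floor
        L=onz(n,b[0],b[1],.037)[:2]-C; l=np.array([L@ex,L@ey])*1e3
        if abs(l[0])<60 and abs(l[1])<150: print(n,np.round(b[:3]),"tray xy mm",np.round(l,1))
a=ims["top"][130:200,215:325];b=ims["scene"][170:270,145:285]
cv2.imwrite("pics/c12.png",np.vstack([cv2.resize(a,(440,280)),cv2.resize(b,(440,314))]))
i=cv2.imread("pics/top0.png")
for b in blobs(i,*WOOD):
    L=onz("top",b[0],b[1],.037)[:2]-C; l=np.array([L@ex,L@ey])*1e3
    if abs(l[0])<60 and abs(l[1])<100: print("start",np.round(b[:3]),np.round(l,1))
```

```text
t 15.47 pos [0.5472 0.2848 0.2275] ang 11.8 tilt [-0.001 -0.001 -1.   ] w 0.99 F [-0.  -0.5 -0.1]
shift mm [  0.7 277.  180.9] roll -0.002
top [243. 164. 231.] tray xy mm [ 1.6 70.3]
top [269. 162. 233.] tray xy mm [-2.8  1.8]
top [297. 156. 246.] tray xy mm [  2.3 -74.5]
scene [243. 227. 649.] tray xy mm [ 0.9 70.2]
scene [215. 212. 634.] tray xy mm [-4.2  1.4]
scene [182. 200. 612.] tray xy mm [  1.7 -74.9]
start [269. 162. 232.] [-2.7  1.8]
```

View pics/c12.png

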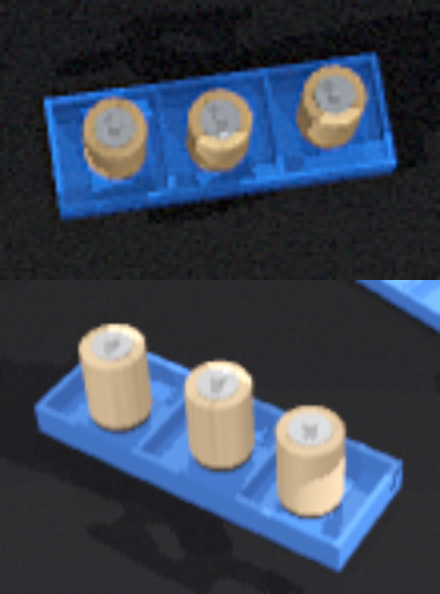

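All three feet stand upright in the tray. Both views put each within 5 mm of its compartment centre, and the seated foot hasn't moved.

```bash
python3 -c "
from station import bot
print(bot.hand_in())"
```

```text
the job is handed in; nothing more can be done
None
```

I stood the two loose wooden feet in the two empty end compartments, stud up, moved the arm clear, and handed the job in at about 15.6 s.

- **Position:** the last check, in both camera views, put all three feet within 5 mm of their compartment centres along each tray axis; the limit is 17 mm. They measured about (1, 70), (-3, 2) and (2, -75) mm in the tray frame. The two views agreed within about 1.5 mm.
- **Upright and seated:** the pictures show all three feet upright. I judged this by eye and did not measure tilt or underside height. At most about 1–2 mm of the drop onto the floor happened on release.
- **Foot already in the tray:** its measured position changed by about 0.1 mm in the top view.
- **Look-alikes:** the pink and white feet and the smaller tray were not touched.

The readings between moves stayed under 7 N at the wrist. No check failed.

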